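Unlock the folding stay and shut the accessory case

ROBOT

A 6-joint arm with a two-finger parallel gripper is mounted at the origin on the work surface. World frame = base frame: x ahead of the robot, y to its left, z up, the work surface at z = 0. Lengths are in m, angles in rad, forces in N, time in s.
With the tool pointing down it reaches from about 0.425 to 0.95 m from the base axis. Payload 3.5 kg.
Tool frame: the origin (TCP) lies at the very end of the fingers, on their centre line; the grasp point (between the pads) lies 19 mm behind it (tcp_to_grasp is the distance from the TCP to the grasp point, in m); z points along the fingers, y is the direction in which the jaws open and shut (so a half turn about z gives the same grasp; the last joint's range is limited). The gripper opens to 85 mm and grips with 20 to 120 N. Pads are 22 mm wide; open, the fingers measure 114 mm over their backs; the gripper's body (76 mm by 85 mm) begins 54 mm behind the grasp point. The pads swing forward as they close: fully open they stand 13 mm farther back than shut.
Start: joints at [1.082, 0.286, 1.577, -0, 1.279, -0.15], TCP at [0.224, 0.637, 0.231] pointing down, gripper open.
Joint ranges: [-2.77, 2.77], [-0.9, 2.22], [0.21, 2.48], [-1.53, 4.67], [0.24, 2.81], [-2.84, 2.84]. Speed limits (rad/s): [2.79, 2.79, 3.14, 3.14, 3.14, 3.14].

INTERFACE

Orientations are given as a unit quaternion [x, y, z, w].
In Python, from plant import * gives the robot as it stands. The module is installed in compiled form; this text tells all that it offers.
- The arm moves only by the tool arm_command, never from a script. Its argument "steps" is a list of rows, each a list of 3 entries, a list of its own where there are three numbers: the turn, a rotation vector about the tool's x, y, z in rad, then the shift along the tool's x, y, z in m, then the gripper command: -1 is shut, 1 is fully open, values between are in proportion. A call has 1 to 12 rows; each row is the pose to reach, as a shift and turn from the pose measured when the call began, along the tool's axes at that moment; what a row does not reach only later rows make up. A row lasts 1/8 s, in which the tool goes at most 62.5 mm and 10.7 degrees, less where a joint would pass 70% of its speed; a pose out of reach is approached as far as the arm can. A call with a gripper value outside its range is refused whole. The fingers move at their own pace and stop on an object; "force" is the grip in N (left out, the last holds). Time passes only in rows, so rows that repeat a pose let the fingers close. It gives the time, the measured TCP pose, the force and the opening at its end, in the units of the state.
- get_state(): the state, without advancing time (a new reading comes with each control period).
- read_camera(name): name is "scene" or "top" or "wrist"; returns a dict with "frame" (420x560x3 uint8, red, green, blue), "vfov" (degrees; the focal length in pixels is half the picture's height over the tangent of half this angle, whatever the lens; pixels are square), "cx", "cy" (the principal point, pixels), "dist" ([k1, k2, p1, p2, k3] as OpenCV has them; the pictures are not rectified), "position" and "rotation" of the camera in the world; the wrist camera has in their place "mount" (4x4, takes a point from camera to tool coordinates, whose origin is the TCP and whose axes are the flange's). Camera axes: x right, y up, looking along -z (the intrinsics and any distortion apply to the point x, -y, -z); pixel columns grow to the right and rows downward; lengths in m; the calibration is good to about 2 mm. A picture is of the moment at which its call begins: read the wrist's pose just before it. There is no depth.
- sign_off(): hands the job in, once; it reports no verdict.
The state is a dict: "time": time; "qpos": joint angles; "dq": joint speeds; "joint_efforts": joint torques, N m; "eef_pos": TCP position; "tcp_rot": TCP orientation; "contact_force": force on the tool from outside, world axes, zero at the start; "wrist_torque": the same for the moment, N m; "opening": opening from 0.0 (shut) to 1.0 (fully open).
Only numpy, scipy, OpenCV 4.12 (cv2) and the standard library are available. Lean on these libraries where they do the work, as an engineer would, in place of code of your own. Each camera call takes 0.05 s, during which the arm holds its last target.

TASK

The lid of the grey accessory case is held open by a folding side stay whose elbow has locked just past straight. Break the lock by lifting the elbow's cross-bar up and towards the front of the case, let go of the stay once it has folded part-way, then take hold of the lid itself and ease it fully shut. Do not let the lid slam, leave the other things on the bench where they are, and finish clear of the case.

Things in the scene. Friction and masses are not known exactly. Their poses are not given: they have to be found in the camera images.
- case: Grey plastic instrument accessory case, heavy, does not move on the bench: tub 240 (x) x 200 (y) x 80 mm high, origin at the centre of its underside. Its +x points to the hinge side (away from the robot), -x is its front, z up, +y its left side. The deep lid is hinged along the rear rim; the stay is on the outside of its -y side.
- lid_hinge (a point): Point on the lid's hinge line, mid-width, at the rear rim (120 mm behind the case's centre, 80 mm above the bench). The lid turns about the case's y axis through it.
- lid_top (a point): Point on the outer face of the lid, mid-width, 190 mm from the hinge along the lid and 36 mm out from the lid's rim plane (so the outer face is 36 mm above the tub's rim when shut). The lid is a shell 240 mm long from the hinge, 200 mm wide, 36 mm deep, about 0.4 kg (varies). Site axes: -x towards the lid's free edge, z out of the outer face. When the lid stands open this face looks to the rear.
- lid (a joint): Lid angle in rad: 0 = standing open 76 degrees, held by the locked stay; 1.326 = fully shut; it grows as the lid closes. The hinge is stiff (about 0.9 N m of friction), so the lid stays wherever it is left; moving it takes some 3 to 12 N near its free edge.
- stay (a joint): Angle in rad of the stay's lower link: 0 = elbow on its stop, locked (the lid cannot be pushed shut); grows as the bar swings up and to the front. Straight at about 0.11; beyond, it folds and draws the lid down. At about 1.26 (lid about 1.06) it is at a dead point: pulling the bar closes the lid no further; press the lid with the bar free, and the bar swings back to about 1.13.
- stay_bar (a point): Where to hold the stay: on the axis of the round steel cross-bar at its elbow (14 mm thick, 92 mm long, parallel to the case's y axis, standing out to -y). The point lies 76 mm out from the case's side, 27 mm from the bar's free end, 62 mm from the flat links, about 110 mm above the bench at first. It moves on a circle of radius 109 mm about stay_pivot; folding takes up to about 12 N.
- stay_pivot (a point): Point on the turning axis of the stay's lower link (parallel to the case's y axis), level along y with stay_bar; 60 mm in front of the case's centre, 40 mm above the bench.
- meter: Bystander: black handheld meter lying flat, 150 x 78 x 40 mm, origin at the centre of its underside.
- jar: Bystander: closed glass jar with steel cap, 64 mm across, 85 mm high, origin at the centre of its underside.
- attenuator: Bystander: aluminium box 100 x 60 x 44 mm with a connector at each end (132 mm over them), origin at the centre of its underside.

How it is judged:
On the way, in this order (a step that is already met when the one before it is completed fails the run):
1. The stay's lock is broken: the elbow is swung well past straight while the lid is still up (value of joint stay above 0.4 rad and value of joint lid below 1 rad), for 0.1 s.
2. The lid is shut (value of joint lid above 1.296 rad), for 0.2 s.
At the end, for the whole second after the job is handed in: The lid is fully shut (within 0.03 rad, about 7 mm at its free edge) and at rest with the stay folded (value of joint lid above 1.296 rad and value of joint stay above 0.9 rad and not (velocity of joint lid above 0.05 rad/s) and not (velocity of joint lid below -0.05 rad/s)); the robot touches nothing.
It fails at once if the lid is slammed (comes down on the tub faster than 1.5 rad/s) (value of joint lid above 1.2 rad and velocity of joint lid above 1.5 rad/s).
It fails at once if a bystander is moved by more than 30 mm or tipped (distance of any of meter, jar, attenuator from where it was at the start of the episode above 0.03 m or angle between jar's own z axis and vertical above 0.3 rad).
It also fails if it takes over 58 s, if anything falls off the work surface, if the arm or the gripper's body presses on something with over 40 N, if the wrist force passes 120 N, or if a joint passes its speed limit or range.

## Working session

There is one attempt and no reset: what is moved stays moved. The work goes in short steps, Python scripts to look and compute and a tool call to move; the robot and the scene stay as the last step left them, time stands still between calls to the robot, and variables do not carry over. Pictures are saved under pics/ and viewed, and the job is handed in when it is done.

Besides the shell and the picture viewer there is one more tool, called after ">>>" by a JSON object that holds its "fn" and its "kwargs". arm_command: Moves the arm, as the interface text tells. Its arguments: {"type":"object","properties":{"steps":{"type":"array"},"force":{"type":"number"}},"required":["steps"]}

```bash
mkdir -p pics; cat > h.py <<'E'
from plant import *
import numpy as np, cv2
from scipy.spatial.transform import Rotation as R
def snap(n,f):
    s=get_state(); c=read_camera(n); cv2.imwrite('pics/'+f,c['frame'][:,:,::-1]); return s,c
def K(c):
    h=c['frame'].shape[0]; f=h/2/np.tan(np.radians(c['vfov'])/2)
    return np.array([[f,0,c['cx']],[0,f,c['cy']],[0,0,1]])
E
python3 - <<'E'
from h import *
import pickle
s=get_state(); print(s)
for n in ['scene','top','wrist']:
    s,c=snap(n,n+'0.png'); pickle.dump((s,c),open(n+'0.pkl','wb'))
    print(n,{k:v for k,v in c.items() if k!='frame'})
E
```

```text
{'time': 0.0, 'qpos': array([ 1.08200956e+00,  2.87234593e-01,  1.57816908e+00, -1.89100323e-07,
        1.27860371e+00, -1.50002057e-01]), 'dq': array([ 0.00098498, -0.00075216,  0.00114693, -0.00021528,  0.00073975,
       -0.00229014]), 'joint_efforts': array([-1.52921122e-03, -4.05980301e+01, -2.92620617e+01, -2.46641021e-04,
        5.86162554e-03, -8.79018501e-06]), 'eef_pos': array([0.22399258, 0.63605686, 0.22990551]), 'tcp_rot': array([ 1.68583281e-01,  9.85686674e-01, -1.14632741e-03, -3.79015143e-04]), 'contact_force': array([-0.05028306,  0.08208124, -0.07871059]), 'wrist_torque': array([-0.00261828,  0.04296971,  0.02404603]), 'opening': 1.0015999615210345}
scene {'vfov': 46.06962066447485, 'cx': 291.1025080739572, 'cy': 207.78157589108588, 'dist': array([-0.05269914,  0.        ,  0.        ,  0.        ,  0.        ]), 'position': array([ 1.18890868, -0.65025064,  1.02503149]), 'rotation': array([0.36405972, 0.15484923, 0.34146224, 0.85257596])}
top {'vfov': 56.478967292333074, 'cx': 277.76529296341, 'cy': 216.261993834392, 'dist': array([-0.03769896,  0.        ,  0.        ,  0.        ,  0.        ]), 'position': array([ 0.40315013, -0.00287271,  1.17102188]), 'rotation': array([ 0.04900142, -0.05482415, -0.70449789,  0.70588661])}
wrist {'vfov': 68.28674789669074, 'cx': 282.4008243273734, 'cy': 211.41293820631776, 'dist': array([-0.02483373,  0.        ,  0.        ,  0.        ,  0.        ]), 'mount': array([[-3.42067954e-04,  9.49176749e-01,  3.14743358e-01,
         8.12089805e-02],
       [ 9.99999695e-01,  1.03784787e-04,  7.73829651e-04,
        -4.34071608e-04],
       [ 7.01835540e-04,  3.14743527e-01, -9.49176496e-01,
        -1.42742060e-01],
       [ 0.00000000e+00,  0.00000000e+00,  0.00000000e+00,
         1.00000000e+00]])}
```

View pics/scene0.png

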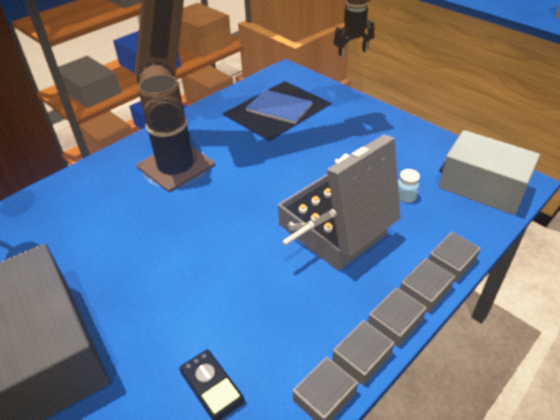

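View pics/top0.png

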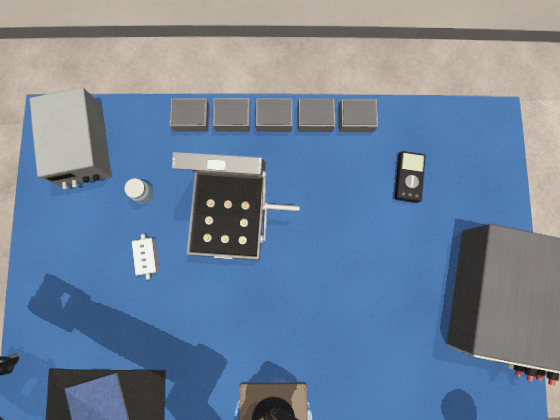

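View pics/wrist0.png

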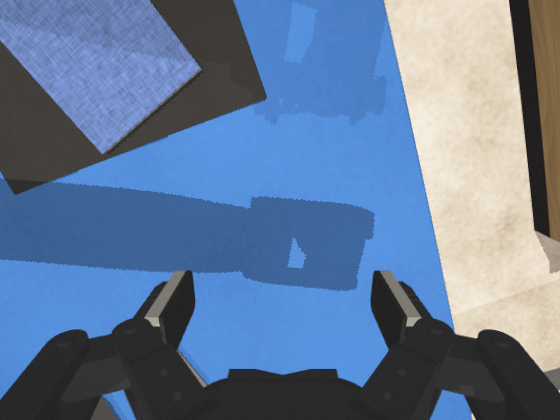

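Scene: case near (340,215) with open lid and the bar from (285,240) to (335,212). Top: tub spans (189..265, 170..258), bar tip (298,208). I'll enlarge both for exact pixels.

```bash
python3 - <<'E'
import cv2
a=cv2.imread('pics/top0.png')[140:270,160:310]; cv2.imwrite('pics/top0z.png',cv2.resize(a,None,fx=4.5,fy=4.5,interpolation=cv2.INTER_CUBIC))
a=cv2.imread('pics/scene0.png')[130:275,265:425]; cv2.imwrite('pics/scene0z.png',cv2.resize(a,None,fx=4,fy=4,interpolation=cv2.INTER_CUBIC))
E
```

```text
(no output)
```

View pics/top0z.png

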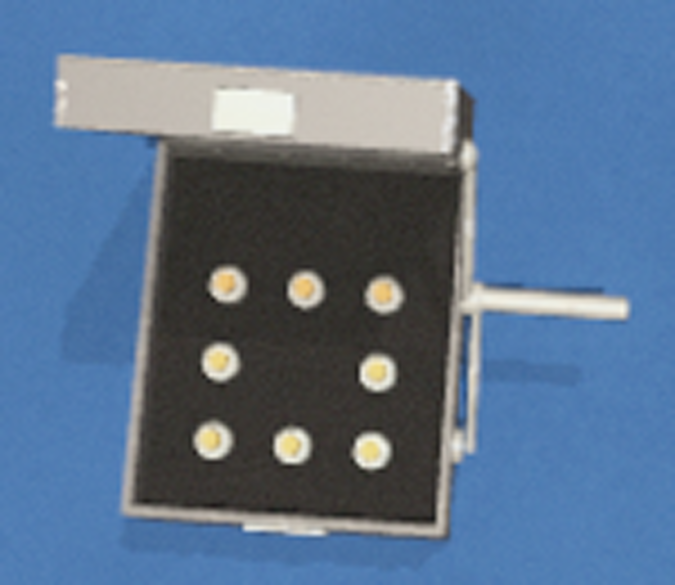

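View pics/scene0z.png

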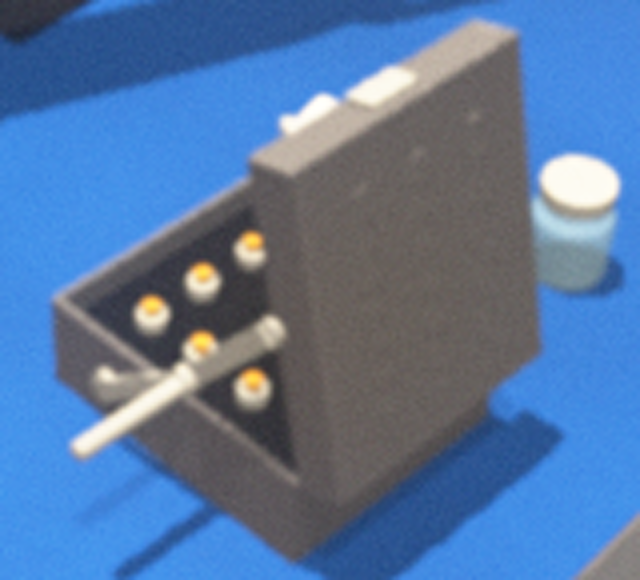

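```bash
cat > fit.py <<'E'
from h import *
import pickle
from scipy.optimize import least_squares
def proj(c,P):
    r=R.from_quat(c['rotation']); p=r.inv().apply(np.atleast_2d(P)-c['position']); p=p*[1,-1,-1]
    return cv2.projectPoints(p,np.zeros(3),np.zeros(3),K(c),c['dist'])[0][:,0]
def lidpt(l,y,d,th=np.radians(76)): return [0.12-l*np.cos(th)+d*np.sin(th),y,.08+l*np.sin(th)+d*np.cos(th)]
def bar(q,y): 
    a=np.arctan2(.07,.0835)+q; return [-.06+.109*np.cos(a),y,.04+.109*np.sin(a)]
E
cat > fit1.py <<'E'
from fit import *
ct=pickle.load(open('top0.pkl','rb'))[1]; cs=pickle.load(open('scene0.pkl','rb'))[1]
T=[([-.12,.1,.08],(123,515)),([-.12,-.1,.08],(443,531)),(lidpt(.24,.1,.036),(57,55)),(lidpt(.24,.1,0),(57,127)),(lidpt(.24,-.1,0),(448,152)),(lidpt(.24,-.1,.036),(458,82)),(bar(0,-.203),(628,308))]
S=[(lidpt(.24,-.1,.036),(293,176)),(lidpt(.24,-.1,0),(252,160)),(lidpt(.24,.1,.036),(518,38)),(lidpt(.24,.1,0),(475,20)),([-.12,-.1,.08],(55,303)),([.12,-.1,0],(293,560)),([-.12,-.1,0],(55,375)),(bar(0,-.203),(82,447))]
def um(L,x0,y0,s): return np.array([p for p,_ in L]),np.array([[(u+.5)/s-.5+x0,(v+.5)/s-.5+y0] for _,(u,v) in L])
Tp,Tu=um(T,160,140,4.5); Sp,Su=um(S,265,130,4)
def W(x,P): return R.from_euler('z',x[2]).apply(P)+[x[0],x[1],0]
def res(x): return np.r_[(proj(ct,W(x,Tp))-Tu).ravel(),(proj(cs,W(x,Sp))-Su).ravel()]
o=least_squares(res,[.6,.1,0],loss='soft_l1'); x=o.x
print(x,np.degrees(x[2])); print(res(x).reshape(-1,2).round(1))
for f,n in ((res,'b'),): pass
for n,sel in (('top',slice(0,14)),('scene',slice(14,30))):
    print(n,least_squares(lambda x:res(x)[sel],x,loss='soft_l1').x)
np.save('case.npy',x)
for n,p in (('bar',bar(0,-.176)),('pivot',[-.06,-.176,.04]),('hinge',[.12,0,.08]),('lidtop',lidpt(.19,0,.036)),('free',lidpt(.24,0,0))): print(n,W(x,np.array([p]))[0].round(4))
# bar ends by triangulation
E
python3 fit1.py
```

```text
[ 0.57242528  0.1346401  -0.06303107] -3.611414013682942
[[-0.4 -0.5]
 [ 0.1  0.7]
 [-0.  -0.1]
 [-0.7 -0.1]
 [ 0.6 -0. ]
 [-0.7 -0.5]
 [-0.4  0. ]
 [ 0.  -0.1]
 [-1.  -0.2]
 [ 0.6 -1.5]
 [-0.2 -0. ]
 [-0.7 -1. ]
 [ 0.3  1.6]
 [ 0.2  1. ]
 [-1.1  1.9]]
top [ 0.57218327  0.13405299 -0.0622464 ]
scene [ 0.5723872   0.13585805 -0.06624052]
bar [ 0.5848 -0.0425  0.11  ]
pivot [ 0.5015 -0.0372  0.04  ]
hinge [0.6922 0.1271 0.08  ]
lidtop [0.6812 0.1278 0.2731]
free [0.6342 0.1307 0.3129]
```

The fit agrees across both cameras to about 2 mm. The grasp will be tilted 30° so that the hand leans out to the case's -y side. Next I compute the transit rows.

```bash
cat > plan.py <<'E'
from fit import *
X=np.load('case.npy'); RC=R.from_euler('z',X[2]); OC=np.array([X[0],X[1],0])
def toolR(t=30,p=0):  # tilt t deg to -y side; then pitch p deg about case y
    t=np.radians(t); M=np.array([[0,1,0],[np.cos(t),0,np.sin(t)],[np.sin(t),0,-np.cos(t)]])
    return RC*R.from_euler('y',p,degrees=True)*R.from_matrix(M)
def tcp_for(gp_case,Rt,back=0.019): return RC.apply(gp_case)+OC+back*Rt.as_matrix()[:,2]
def row(s,p,Rt):
    R0=R.from_quat(s['tcp_rot']); return (R0.inv()*Rt).as_rotvec().round(3).tolist(), R0.inv().apply(p-s['eef_pos']).round(4).tolist()
def st():
    s=get_state(); R0=R.from_quat(s['tcp_rot']); g=RC.inv().apply(s['eef_pos']-.019*R0.as_matrix()[:,2]-OC)
    print('t',round(s['time'],2),'tcp',s['eef_pos'].round(4),'grasp in case',g.round(4),'F',s['contact_force'].round(1),'T',s['wrist_torque'].round(2),'open',round(s['opening'],3),'q',s['qpos'].round(2)); return s
E
python3 - <<'E'
from plan import *
from scipy.spatial.transform import Slerp
s=st(); R0=R.from_quat(s['tcp_rot']); R1=toolR(30)
P=[s['eef_pos'],np.array([.30,.47,.33]),np.array([.42,.15,.36]),np.array([.50,-.05,.33])]
sl=Slerp([0,1],R.concatenate([R0,R1]))
print((R0.inv()*R1).magnitude())
cum=np.r_[0,np.cumsum([np.linalg.norm(b-a) for a,b in zip(P,P[1:])])]
for k in range(1,13):
    u=cum[-1]*k/12; p=[np.interp(u,cum,np.array(P)[:,i]) for i in range(3)]
    r=row(s,np.array(p),sl(k/12)); print(r,np.round(p,2))
print(tcp_for([.0235,-.176,.11],R1))
E
```

```text
t 0.15 tcp [0.2241 0.6362 0.2302] grasp in case [-0.3792  0.4786  0.2492] F [ 0.4 -0.1 -0.3] T [-0.08 -0.    0.03] open 0.996 q [ 1.08  0.29  1.58 -0.    1.28 -0.15]
1.3830374351681225
([-0.028, 0.037, 0.105], [-0.039, -0.0405, -0.0306]) [0.25 0.59 0.26]
([-0.057, 0.075, 0.211], [-0.078, -0.081, -0.0613]) [0.27 0.53 0.29]
([-0.085, 0.112, 0.316], [-0.1171, -0.1216, -0.0919]) [0.29 0.48 0.32]
([-0.113, 0.15, 0.421], [-0.1576, -0.1684, -0.1037]) [0.32 0.43 0.33]
([-0.142, 0.187, 0.526], [-0.1986, -0.2173, -0.1092]) [0.34 0.37 0.34]
([-0.17, 0.224, 0.632], [-0.2395, -0.2662, -0.1148]) [0.36 0.31 0.35]
([-0.199, 0.262, 0.737], [-0.2805, -0.3152, -0.1203]) [0.38 0.25 0.35]
([-0.227, 0.299, 0.842], [-0.3215, -0.3641, -0.1258]) [0.41 0.19 0.36]
([-0.255, 0.336, 0.947], [-0.3628, -0.4125, -0.1256]) [0.43 0.13 0.36]
([-0.284, 0.374, 1.053], [-0.4046, -0.4602, -0.1167]) [0.45 0.07 0.35]
([-0.312, 0.411, 1.158], [-0.4464, -0.5079, -0.1078]) [0.48 0.01 0.34]
([-0.34, 0.449, 1.263], [-0.4883, -0.5557, -0.0989]) [ 0.5  -0.05  0.33]
[ 0.58539089 -0.03300952  0.09354552]
```

>>> {"fn": "arm_command", "kwargs": {"steps": [[[-0.028,0.037,0.105],[-0.039,-0.04,-0.031],1],[[-0.057,0.075,0.211],[-0.078,-0.081,-0.061],1],[[-0.085,0.112,0.316],[-0.117,-0.122,-0.092],1],[[-0.113,0.15,0.421],[-0.158,-0.168,-0.104],1],[[-0.142,0.187,0.526],[-0.199,-0.217,-0.109],1],[[-0.17,0.224,0.632],[-0.24,-0.266,-0.115],1],[[-0.199,0.262,0.737],[-0.28,-0.315,-0.12],1],[[-0.227,0.299,0.842],[-0.322,-0.364,-0.126],1],[[-0.255,0.336,0.947],[-0.363,-0.412,-0.126],1],[[-0.284,0.374,1.053],[-0.405,-0.46,-0.117],1],[[-0.312,0.411,1.158],[-0.446,-0.508,-0.108],1],[[-0.34,0.449,1.263],[-0.488,-0.556,-0.099],1]]}}

```text
time: 1.65
eef_pos: [0.4938, -0.0369, 0.3322]
tcp_rot: [0.705, 0.66, 0.189, -0.177]
contact_force: [0.7, 1.0, 1.0]
opening: 0.998
```

```bash
python3 - <<'E'
from plan import *
s=st(); R1=toolR(30)
d=R1.as_matrix()[:,2]; p=tcp_for([.0235,-.176,.11],R1)
for b in (.13,.07,.03,0): print(b,row(s,p-b*d,R1),(p-b*d).round(3))
E
```

```text
t 1.65 tcp [ 0.4938 -0.0369  0.3322] grasp in case [-0.0677 -0.1857  0.3487] F [0.7 1.  1. ] T [-0.24 -0.01 -0.01] open 0.998 q [-0.52 -0.13  1.89  0.47  1.62 -0.49]
0.13 ([0.002, -0.001, -0.004], [-0.1107, 0.0915, 0.0815]) [ 0.581 -0.098  0.206]
0.07 ([0.002, -0.001, -0.004], [-0.1108, 0.0914, 0.1415]) [ 0.583 -0.068  0.154]
0.03 ([0.002, -0.001, -0.004], [-0.1109, 0.0913, 0.1815]) [ 0.584 -0.048  0.12 ]
0 ([0.002, -0.001, -0.004], [-0.1109, 0.0913, 0.2115]) [ 0.585 -0.033  0.094]
```

>>> {"fn": "arm_command", "kwargs": {"steps": [[[0,0,0],[-0.04,0.03,0.02],1],[[0,0,0],[-0.08,0.06,0.05],1],[[0,0,0],[-0.111,0.091,0.08],1],[[0,0,0],[-0.111,0.091,0.13],1],[[0,0,0],[-0.111,0.091,0.13],1]]}}

```text
time: 2.28
eef_pos: [0.5796, -0.0716, 0.1593]
tcp_rot: [0.705, 0.659, 0.187, -0.182]
contact_force: [0.1, -0.7, -0.4]
opening: 1.003
```

```bash
python3 - <<'E'
from plan import *
s=st(); s,c=snap('wrist','wrist1.png')
# predicted bar pixels
R0=R.from_quat(s['tcp_rot']); M=c['mount']
def pw(P):
    t=R0.inv().apply(P-s['eef_pos']); k=(np.linalg.inv(M)@np.r_[t,1])[:3]*[1,-1,-1]
    return cv2.projectPoints(k[None],np.zeros(3),np.zeros(3),K(c),c['dist'])[0][0,0]
for y in (-.203,-.176,-.114): print(y,pw(RC.apply(bar(0,y))+OC).round(0))
p=tcp_for([.0235,-.176,.11],toolR(30)); print(row(s,p,toolR(30)))
E
```

```text
t 2.27 tcp [ 0.5796 -0.0716  0.1593] grasp in case [ 0.0203 -0.215   0.1757] F [ 0.1 -0.7 -0.4] T [-0.21  0.01  0.06] open 1.003 q [-0.5   0.24  1.83  0.49  1.34 -0.61]
-0.203 [289. 269.]
-0.176 [289. 230.]
-0.114 [288. 147.]
([-0.008, -0.005, -0.007], [0.0005, 0.004, 0.0764])
```

View pics/wrist1.png

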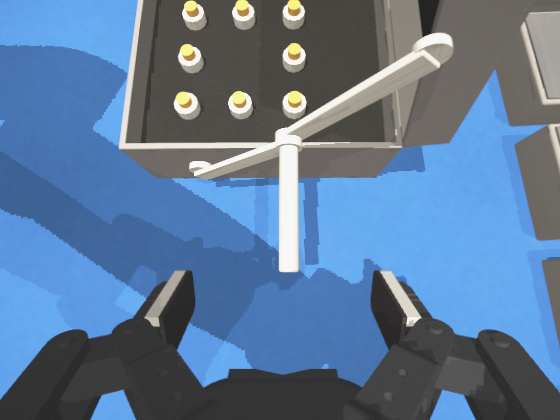

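The bar runs from (288,150) to (289,270) in the wrist view, within a few pixels of the predicted points. I'll go in and grip at 45 N.

>>> {"fn": "arm_command", "kwargs": {"steps": [[[-0.008,-0.005,-0.007],[0,0.004,0.03],1],[[-0.008,-0.005,-0.007],[0,0.004,0.055],1],[[-0.008,-0.005,-0.007],[0,0.004,0.076],1],[[-0.008,-0.005,-0.007],[0,0.004,0.076],1]], "force": 45}}

```text
time: 2.82
eef_pos: [0.5871, -0.0347, 0.0967]
tcp_rot: [0.704, 0.662, 0.19, -0.175]
contact_force: [-0.8, -0.6, 0.5]
opening: 1.0
```

>>> {"fn": "arm_command", "kwargs": {"steps": [[[0,0,0],[0,0,0],-1],[[0,0,0],[0,0,0],-1],[[0,0,0],[0,0,0],-1],[[0,0,0],[0,0,0],-1],[[0,0,0],[0,0,0],-1],[[0,0,0],[0,0,0],-1]]}}

```text
time: 3.58
eef_pos: [0.5855, -0.0349, 0.0972]
tcp_rot: [0.703, 0.662, 0.188, -0.177]
contact_force: [-5.4, -2.5, 4.7]
opening: 0.144
```

```bash
python3 - <<'E'
from plan import *
s=st(); s,c=snap('wrist','wrist2.png')
R0=R.from_quat(s['tcp_rot'])
g0=bar(0,-.176)
print('g0',g0)
for dq in np.arange(.1,1.15,.1):
    print(round(dq,2),R0.inv().apply(RC.apply(np.array(bar(dq,0))-np.array(bar(0,0)))).round(3))
E
```

```text
t 3.58 tcp [ 0.5855 -0.0349  0.0972] grasp in case [ 0.0238 -0.1778  0.1136] F [-5.4 -2.5  4.7] T [-0.14  0.92  0.46] open 0.144 q [-0.44  0.31  1.88  0.52  1.21 -0.63]
g0 [np.float64(0.02353076461620983), -0.176, np.float64(0.11002579069622381)]
0.1 [ 0.004 -0.007 -0.007]
0.2 [ 0.008 -0.016 -0.013]
0.3 [ 0.011 -0.024 -0.019]
0.4 [ 0.014 -0.034 -0.023]
0.5 [ 0.016 -0.044 -0.027]
0.6 [ 0.018 -0.054 -0.03 ]
0.7 [ 0.019 -0.065 -0.032]
0.8 [ 0.02  -0.076 -0.033]
0.9 [ 0.02  -0.086 -0.034]
1.0 [ 0.019 -0.097 -0.033]
1.1 [ 0.018 -0.108 -0.031]
```

View pics/wrist2.png

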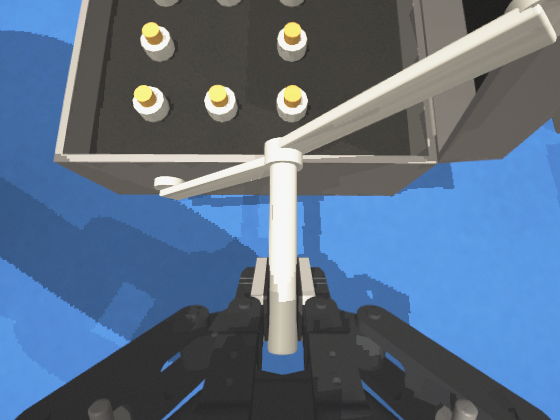

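The bar sits between the pads at (283,300), opening 0.144 (about 12–14 mm). I'll swing along the arc, starting with 0.6 rad.

>>> {"fn": "arm_command", "kwargs": {"steps": [[[0,0,0],[0.002,-0.004,-0.004],-1],[[0,0,0],[0.004,-0.007,-0.007],-1],[[0,0,0],[0.006,-0.012,-0.01],-1],[[0,0,0],[0.008,-0.016,-0.013],-1],[[0,0,0],[0.01,-0.02,-0.016],-1],[[0,0,0],[0.011,-0.024,-0.019],-1],[[0,0,0],[0.013,-0.029,-0.021],-1],[[0,0,0],[0.014,-0.034,-0.023],-1],[[0,0,0],[0.015,-0.039,-0.025],-1],[[0,0,0],[0.016,-0.044,-0.027],-1],[[0,0,0],[0.018,-0.054,-0.03],-1],[[0,0,0],[0.018,-0.054,-0.03],-1]]}}

```text
time: 5.12
eef_pos: [0.5341, -0.0315, 0.1353]
tcp_rot: [0.704, 0.662, 0.191, -0.174]
contact_force: [5.8, -0.3, 3.5]
opening: 0.139
```

```bash
python3 - <<'E'
from plan import *
s=st(); snap('wrist','wrist3.png'); snap('scene','scene3.png')
R0=R.from_quat(s['tcp_rot']); g=RC.inv().apply(s['eef_pos']-.019*R0.as_matrix()[:,2]-OC)
print('stay~',np.arctan2(g[2]-.04,g[0]+.06)-np.arctan2(.07,.0835), np.hypot(g[2]-.04,g[0]+.06))
i=cv2.imread('pics/scene3.png')[100:275,265:465]; cv2.imwrite('pics/scene3z.png',cv2.resize(i,None,fx=3.2,fy=3.2))
E
```

```text
t 5.12 tcp [ 0.5341 -0.0315  0.1353] grasp in case [-0.028  -0.1777  0.1518] F [ 5.8 -0.3  3.5] T [ 0.19 -1.12 -0.62] open 0.139 q [-0.47  0.15  1.99  0.5   1.26 -0.63]
stay~ 0.5939557666127335 0.11628055944653168
```

View pics/wrist3.png

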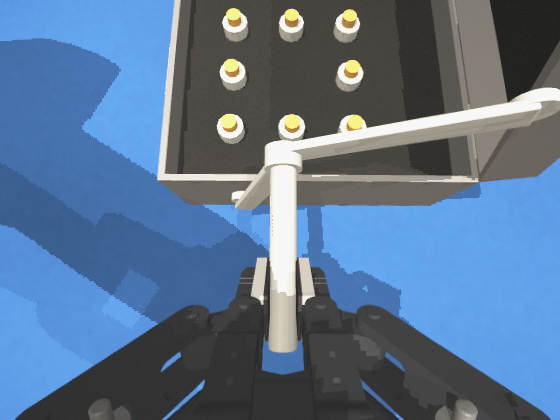

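View pics/scene3z.png

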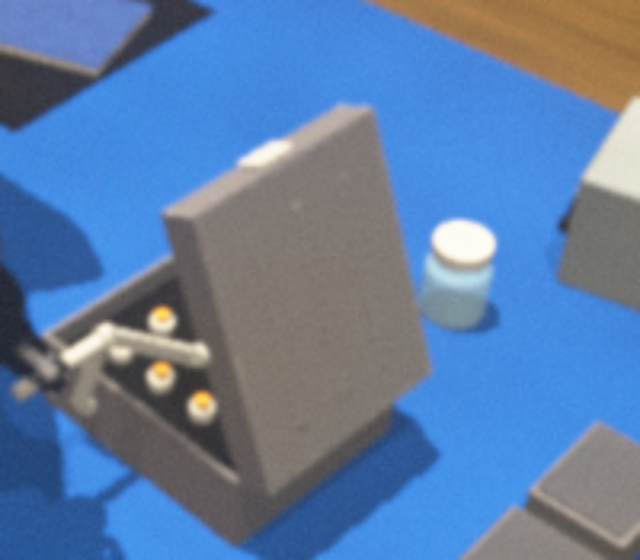

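The stay is folding: the elbow is now up, and the lid has started down in the scene view. I'll continue to about 1.1 rad.

```bash
python3 - <<'E'
from plan import *
s=get_state(); R0=R.from_quat(s['tcp_rot'])
for dq in np.arange(.65,1.21,.05):
    print(round(dq,2),R0.inv().apply(RC.apply(np.array(bar(dq,0))-np.array(bar(.6,0)))).round(3).tolist())
E
```

```text
0.65 [0.001, -0.005, -0.001]
0.7 [0.001, -0.011, -0.002]
0.75 [0.002, -0.016, -0.003]
0.8 [0.002, -0.021, -0.003]
0.85 [0.002, -0.027, -0.004]
0.9 [0.002, -0.032, -0.004]
0.95 [0.002, -0.038, -0.003]
1.0 [0.002, -0.043, -0.003]
1.05 [0.001, -0.049, -0.002]
1.1 [0.001, -0.054, -0.001]
1.15 [0.0, -0.059, -0.0]
1.2 [-0.001, -0.064, 0.001]
```

>>> {"fn": "arm_command", "kwargs": {"steps": [[[0,0,0],[0.001,-0.005,-0.001],-1],[[0,0,0],[0.001,-0.011,-0.002],-1],[[0,0,0],[0.002,-0.016,-0.003],-1],[[0,0,0],[0.002,-0.021,-0.003],-1],[[0,0,0],[0.002,-0.027,-0.004],-1],[[0,0,0],[0.002,-0.032,-0.004],-1],[[0,0,0],[0.002,-0.038,-0.003],-1],[[0,0,0],[0.002,-0.043,-0.003],-1],[[0,0,0],[0.001,-0.049,-0.002],-1],[[0,0,0],[0.001,-0.054,-0.001],-1],[[0,0,0],[0.001,-0.054,-0.001],-1]]}}

```text
time: 6.6
eef_pos: [0.4849, -0.0283, 0.1417]
tcp_rot: [0.703, 0.662, 0.196, -0.17]
contact_force: [8.3, 1.8, 9.3]
opening: 0.139
```

```bash
python3 - <<'E'
from plan import *
s=st(); snap('wrist','wrist4.png'); snap('scene','scene4.png')
R0=R.from_quat(s['tcp_rot']); g=RC.inv().apply(s['eef_pos']-.019*R0.as_matrix()[:,2]-OC)
print('stay~',np.arctan2(g[2]-.04,g[0]+.06)-np.arctan2(.07,.0835), np.hypot(g[2]-.04,g[0]+.06))
i=cv2.imread('pics/scene4.png')[100:275,265:465]; cv2.imwrite('pics/scene4z.png',cv2.resize(i,None,fx=3.2,fy=3.2))
E
```

```text
t 6.6 tcp [ 0.4849 -0.0283  0.1417] grasp in case [-0.0775 -0.1776  0.1581] F [8.3 1.8 9.3] T [ 0.85 -1.63 -0.72] open 0.139 q [-0.52  0.03  2.11  0.5   1.27 -0.67]
stay~ 1.020099795935361 0.119419386972855
```

View pics/scene4z.png

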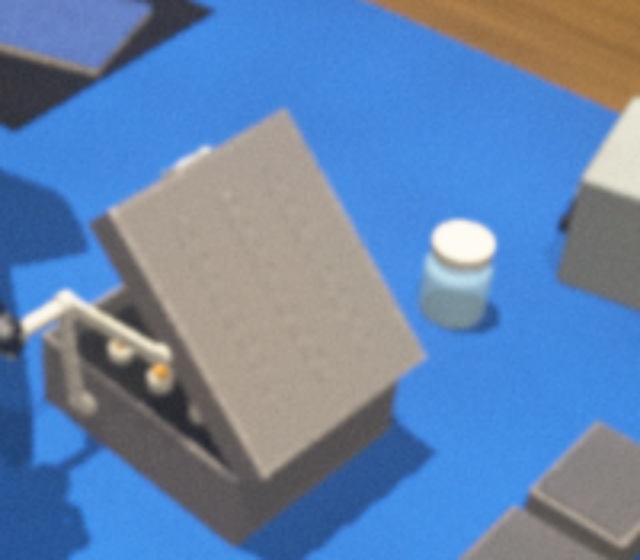

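View pics/wrist4.png

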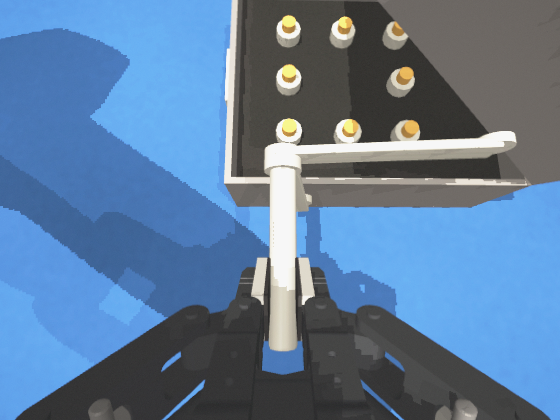

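Stay is about 1.02–1.06. I'll pull slightly further, then open the jaws and back off along the tool axis.

>>> {"fn": "arm_command", "kwargs": {"steps": [[[0,0,0],[0,-0.006,0],-1],[[0,0,0],[-0.001,-0.012,0.001],-1],[[0,0,0],[-0.001,-0.017,0.002],-1],[[0,0,0],[-0.001,-0.017,0.002],-1]]}}

```text
time: 7.2
eef_pos: [0.4702, -0.0272, 0.1397]
tcp_rot: [0.704, 0.661, 0.198, -0.167]
contact_force: [12.4, 2.6, -7.0]
opening: 0.143
```

>>> {"fn": "arm_command", "kwargs": {"steps": [[[0,0,0],[0,0,0],0.2],[[0,0,0],[0,0,0],0.5],[[0,0,0],[0,0,0],0.6],[[0,0,0],[0,0,0],0.6],[[0,0,0],[0,0,0],0.6],[[0,0,0],[0,0,-0.03],0.6],[[0,0,0],[0,0,-0.07],0.6],[[0,0,0],[0,0,-0.12],0.6],[[0,0,0],[0,0,-0.12],0.6]]}}

```text
time: 8.32
eef_pos: [0.465, -0.0894, 0.2475]
tcp_rot: [0.704, 0.661, 0.199, -0.163]
contact_force: [0.1, 0.3, -0.2]
opening: 0.802
```

```bash
python3 - <<'E'
from plan import *
import pickle
s=st(); pickle.dump(snap('wrist','wrist5.png'),open('wrist5.pkl','wb')); pickle.dump(snap('scene','scene5.png'),open('scene5.pkl','wb')); snap('top','top5.png')
i=cv2.imread('pics/scene5.png')[100:275,265:465]; cv2.imwrite('pics/scene5z.png',cv2.resize(i,None,fx=3.2,fy=3.2))
i=cv2.imread('pics/top5.png')[140:290,150:320]; cv2.imwrite('pics/top5z.png',cv2.resize(i,None,fx=4,fy=4))
E
```

```text
t 8.32 tcp [ 0.465  -0.0894  0.2475] grasp in case [-0.0938 -0.2398  0.264 ] F [ 0.1  0.3 -0.2] T [-0.27  0.05  0.03] open 0.802 q [-0.65 -0.1   2.02  0.45  1.5  -0.68]
```

View pics/scene5z.png

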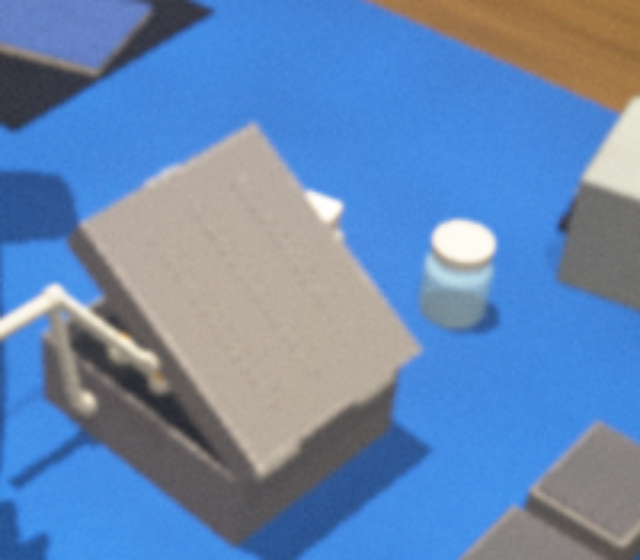

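View pics/wrist5.png

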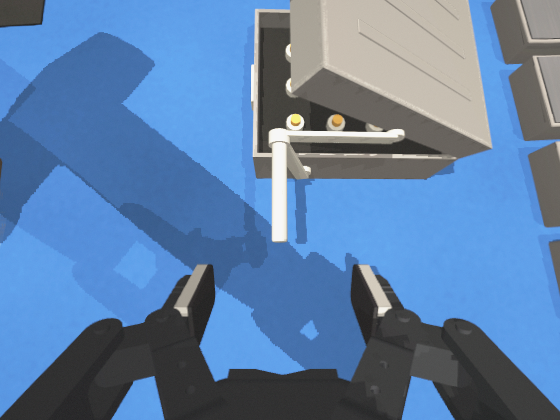

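View pics/top5z.png

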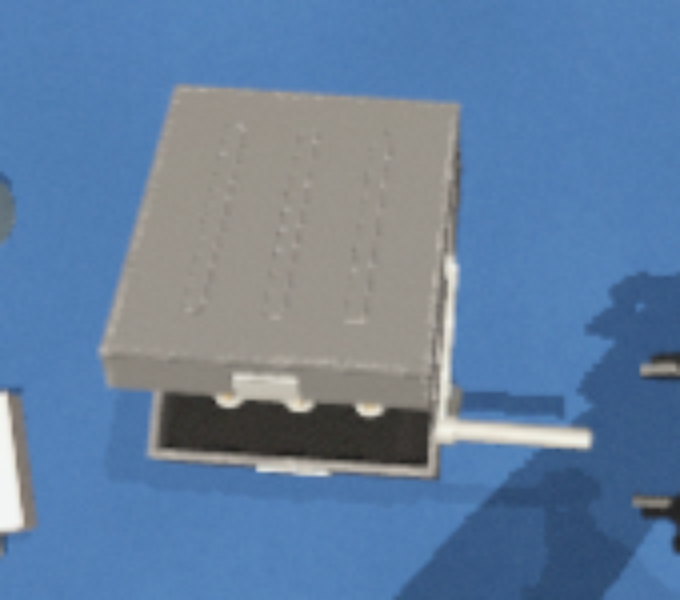

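Stay released and the gripper is clear. Lid outer corners: top zoom (103,352), (440,376); scene zoom (82,238), (256,124), (262,476). I'll fit the lid angle and bar angle.

```bash
python3 - <<'E'
from plan import *
ct=read_camera('top'); cs=pickle.load(open('scene5.pkl','rb'))[1]
um=lambda L,x0,y0,s: np.array([[(u+.5)/s-.5+x0,(v+.5)/s-.5+y0] for u,v in L])
Tu=um([(103,352),(440,376)],150,140,4); Su=um([(82,238),(256,124),(262,476)],265,100,3.2); Bu=um([(590,438)],150,140,4)
W=lambda P: RC.apply(P)+OC
def res(x):
    th=x[0]; A=[lidpt(.24,y,.036,th) for y in (.1,-.1)]; B=[lidpt(.24,-.1,.036,th),lidpt(.24,.1,.036,th),lidpt(0,-.1,.036,th)]
    return np.r_[(proj(ct,W(A))-Tu).ravel(),(proj(cs,W(B))-Su).ravel()]
o=least_squares(res,[.6],loss='soft_l1'); th=o.x[0]; print('open',np.degrees(th),'lid',np.radians(76)-th,res(o.x).reshape(-1,2).round(1))
b=least_squares(lambda x:(proj(ct,W([bar(x[0],-.203)]))-Bu).ravel(),[1.1]);print('stay',b.x,b.fun)
for l in (.19,.215,.24): print(l,np.round(lidpt(l,0,.036,th),3),W([lidpt(l,0,.036,th)])[0].round(3))
E
```

```text
open 31.48098550272261 lid 0.7770033827205787 [[-1.1  0.1]
 [-2.5 -0.4]
 [-0.7 -4.1]
 [-0.8 -0.2]
 [-0.6 -1.3]]
stay [1.16831808] [0.00494508 0.00036341]
0.19 [-0.023  0.     0.21 ] [0.549 0.136 0.21 ]
0.215 [-0.045  0.     0.223] [0.528 0.137 0.223]
0.24 [-0.066  0.     0.236] [0.507 0.139 0.236]
```

Lid ≈ 0.78, stay ≈ 1.17. I'll lift, swing over the lid with the tool vertical and the fingers shut, and stop above the outer face.

```bash
python3 - <<'E'
from plan import *
from scipy.spatial.transform import Slerp
s=st(); R0=R.from_quat(s['tcp_rot']); R1=toolR(0)
c=lambda x,y,z: RC.apply([x,y,z])+OC
P=np.array([s['eef_pos'],s['eef_pos']+[0,0,.1],c(-.03,-.05,.33),c(-.03,0,.29)])
sl=Slerp([0,1],R.concatenate([R0,R1])); cum=np.r_[0,np.cumsum(np.linalg.norm(np.diff(P,axis=0),axis=1))]
print(cum)
for k in range(1,11):
    u=cum[-1]*k/9 if k<10 else cum[-1]; u=min(u,cum[-1]); p=np.array([np.interp(u,cum,P[:,i]) for i in range(3)])
    print(row(s,p,sl(min(1,k/9))))
E
```

```text
t 8.53 tcp [ 0.4624 -0.0861  0.2421] grasp in case [-0.0964 -0.2368  0.2585] F [ 0.2 -0.2 -0.6] T [-0.26  0.05  0.02] open 0.796 q [-0.64 -0.1   2.03  0.45  1.5  -0.68]
[0.         0.1        0.28948348 0.35351472]
([0.003, -0.058, -0.0], [0.0197, 0.001, -0.034])
([0.006, -0.117, -0.0], [0.0394, 0.0019, -0.0679])
([0.009, -0.175, -0.0], [0.064, 0.0085, -0.077])
([0.011, -0.234, -0.0], [0.0944, 0.0219, -0.056])
([0.014, -0.292, -0.0], [0.1249, 0.0352, -0.0351])
([0.017, -0.35, -0.0], [0.1553, 0.0486, -0.0142])
([0.02, -0.409, -0.0], [0.1858, 0.0619, 0.0068])
([0.023, -0.467, -0.0], [0.206, 0.0663, 0.0376])
([0.026, -0.526, -0.0], [0.2202, 0.0655, 0.0742])
([0.026, -0.526, -0.0], [0.2202, 0.0655, 0.0742])
```

>>> {"fn": "arm_command", "kwargs": {"steps": [[[0,-0.058,0],[0.02,0.001,-0.034],-1],[[0.006,-0.117,0],[0.039,0.002,-0.068],-1],[[0.009,-0.175,0],[0.064,0.008,-0.077],-1],[[0.011,-0.234,0],[0.094,0.022,-0.056],-1],[[0.014,-0.292,0],[0.125,0.035,-0.035],-1],[[0.017,-0.35,0],[0.155,0.049,-0.014],-1],[[0.02,-0.409,0],[0.186,0.062,0.007],-1],[[0.023,-0.467,0],[0.206,0.066,0.038],-1],[[0.026,-0.526,0],[0.22,0.066,0.074],-1],[[0.026,-0.526,0],[0.22,0.066,0.074],-1],[[0.026,-0.526,0],[0.22,0.066,0.074],-1]]}}

```text
time: 9.9
eef_pos: [0.5425, 0.1363, 0.2892]
tcp_rot: [0.729, 0.685, -0.001, -0.001]
contact_force: [0.4, -0.1, -0.4]
opening: 0.002
```

```bash
python3 - <<'E'
from plan import *
s=st(); snap('scene','scene6.png')
i=cv2.imread('pics/scene6.png')[40:275,225:465]; cv2.imwrite('pics/scene6z.png',cv2.resize(i,None,fx=2.5,fy=2.5))
R1=toolR(0); c=lambda x,y,z: RC.apply([x,y,z])+OC
print('from here:')
th0=np.radians(31.5)
for th in np.radians([31.5,28,25,22,19,16,13,10,7,4,2,0,-2]):
    q=lidpt(.2,0,.036,th); print(round(np.degrees(th),1),np.round(q,3),row(s,c(*q),R1))
E
```

```text
t 9.9 tcp [0.5425 0.1363 0.2892] grasp in case [-2.990e-02 -3.000e-04  3.082e-01] F [ 0.4 -0.1 -0.4] T [-0.   -0.01 -0.04] open 0.002 q [ 0.06 -0.01  1.8  -0.    1.35  0.13]
from here:
31.5 [-0.032  0.     0.215] ([-0.002, 0.001, 0.001], [0.0003, -0.0016, 0.074])
28.0 [-0.04   0.     0.206] ([-0.002, 0.001, 0.001], [0.0003, -0.0096, 0.0836])
25.0 [-0.046  0.     0.197] ([-0.002, 0.001, 0.001], [0.0003, -0.0159, 0.0921])
22.0 [-0.052  0.     0.188] ([-0.002, 0.001, 0.001], [0.0003, -0.0218, 0.101])
19.0 [-0.057  0.     0.179] ([-0.002, 0.001, 0.001], [0.0003, -0.0272, 0.1101])
16.0 [-0.062  0.     0.17 ] ([-0.002, 0.001, 0.001], [0.0004, -0.0321, 0.1196])
13.0 [-0.067  0.     0.16 ] ([-0.002, 0.001, 0.001], [0.0004, -0.0366, 0.1292])
10.0 [-0.071  0.     0.15 ] ([-0.002, 0.001, 0.001], [0.0004, -0.0405, 0.1391])
7.0 [-0.074  0.     0.14 ] ([-0.002, 0.001, 0.001], [0.0004, -0.0439, 0.1492])
4.0 [-0.077  0.     0.13 ] ([-0.002, 0.001, 0.001], [0.0004, -0.0467, 0.1595])
2.0 [-0.079  0.     0.123] ([-0.002, 0.001, 0.001], [0.0004, -0.0483, 0.1664])
0.0 [-0.08   0.     0.116] ([-0.002, 0.001, 0.001], [0.0004, -0.0497, 0.1733])
-2.0 [-0.081  0.     0.109] ([-0.002, 0.001, 0.001], [0.0004, -0.0508, 0.1803])
```

View pics/scene6z.png

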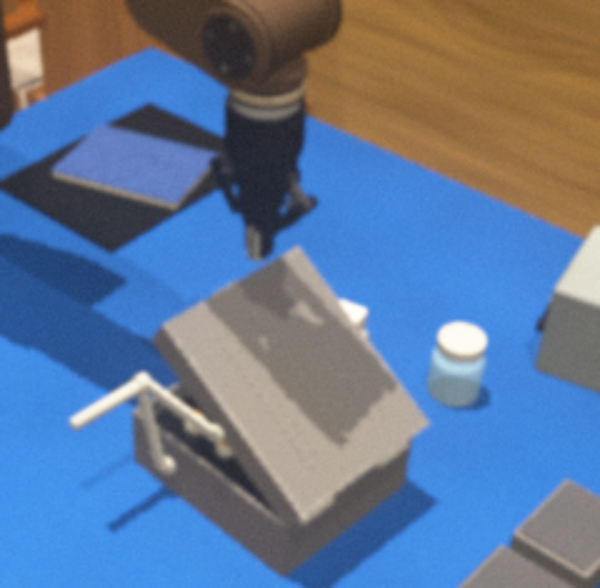

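The tool is centred above the lid near its free edge. I'll come down and follow the lid's arc at about 3° per row.

>>> {"fn": "arm_command", "kwargs": {"steps": [[[0,0,0],[0,0,0.03],-1],[[0,0,0],[0,-0.001,0.055],-1],[[0,0,0],[0,-0.001,0.065],-1],[[0,0,0],[0,-0.001,0.074],-1],[[0,0,0],[0,-0.01,0.084],-1],[[0,0,0],[0,-0.016,0.092],-1],[[0,0,0],[0,-0.022,0.101],-1]]}}

```text
time: 10.82
eef_pos: [0.5212, 0.137, 0.1894]
tcp_rot: [0.729, 0.684, 0.001, 0.001]
contact_force: [2.9, -1.2, 1.6]
opening: 0.001
```

```bash
python3 - <<'E'
from plan import *
s=st(); snap('scene','scene7.png')
i=cv2.imread('pics/scene7.png')[40:275,225:465]; cv2.imwrite('pics/scene7z.png',cv2.resize(i,None,fx=2.5,fy=2.5))
R1=toolR(0); c=lambda x,y,z: RC.apply([x,y,z])+OC
for th in np.radians([22,19,16,13,10,7,4,2,0,-2]):
    q=lidpt(.2,0,.036,th); print(round(np.degrees(th),1),np.round(q,3),row(s,c(*q),R1))
E
```

```text
t 10.82 tcp [0.5212 0.137  0.1894] grasp in case [-0.0513 -0.0009  0.2084] F [ 2.9 -1.2  1.6] T [-0.14 -0.49  0.03] open 0.001 q [ 0.07  0.02  1.95 -0.    1.16  0.13]
22.0 [-0.052  0.     0.188] ([0.002, 0.0, -0.0], [0.0009, -0.0007, 0.0011])
19.0 [-0.057  0.     0.179] ([0.002, 0.0, -0.0], [0.0009, -0.0062, 0.0103])
16.0 [-0.062  0.     0.17 ] ([0.002, 0.0, -0.0], [0.0009, -0.0111, 0.0197])
13.0 [-0.067  0.     0.16 ] ([0.002, 0.0, -0.0], [0.0009, -0.0156, 0.0293])
10.0 [-0.071  0.     0.15 ] ([0.002, 0.0, -0.0], [0.0009, -0.0196, 0.0392])
7.0 [-0.074  0.     0.14 ] ([0.002, 0.0, -0.0], [0.0009, -0.023, 0.0493])
4.0 [-0.077  0.     0.13 ] ([0.002, 0.0, -0.0], [0.0009, -0.0259, 0.0595])
2.0 [-0.079  0.     0.123] ([0.002, 0.0, -0.0], [0.0009, -0.0275, 0.0664])
0.0 [-0.08   0.     0.116] ([0.002, 0.0, -0.0], [0.0009, -0.0289, 0.0734])
-2.0 [-0.081  0.     0.109] ([0.002, 0.0, -0.0], [0.0009, -0.0301, 0.0804])
```

View pics/scene7z.png

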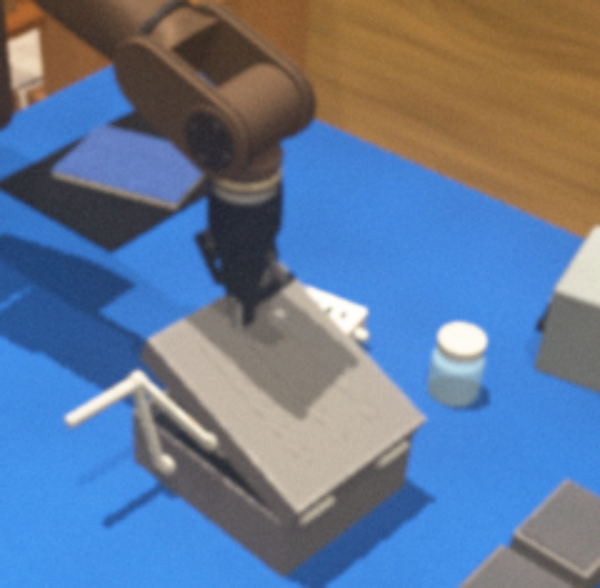

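The lid is coming down under the fingers with light force (3 N). I'll continue to about 7°.

>>> {"fn": "arm_command", "kwargs": {"steps": [[[0,0,0],[0,-0.004,0.007],-1],[[0,0,0],[0,-0.008,0.014],-1],[[0,0,0],[0,-0.011,0.02],-1],[[0,0,0],[0,-0.014,0.026],-1],[[0,0,0],[0,-0.017,0.033],-1],[[0,0,0],[0,-0.02,0.039],-1],[[0,0,0],[0,-0.022,0.045],-1],[[0,0,0],[0,-0.023,0.05],-1]]}}

```text
time: 11.88
eef_pos: [0.4958, 0.1387, 0.1371]
tcp_rot: [0.729, 0.684, -0.001, -0.001]
contact_force: [0.2, 0.6, 2.6]
opening: 0.003
```

```bash
python3 - <<'E'
from plan import *
s=st(); snap('scene','scene8.png')
i=cv2.imread('pics/scene8.png')[40:275,225:465]; cv2.imwrite('pics/scene8z.png',cv2.resize(i,None,fx=2.5,fy=2.5))
R1=toolR(0); c=lambda x,y,z: RC.apply([x,y,z])+OC
for th in np.radians([7,4,2,0,-2]):
    q=lidpt(.2,0,.036,th); print(round(np.degrees(th),1),np.round(q,3),row(s,c(*q),R1))
E
```

```text
t 11.88 tcp [0.4958 0.1387 0.1371] grasp in case [-0.0767 -0.0007  0.1561] F [0.2 0.6 2.6] T [ 0.06 -0.1   0.06] open 0.003 q [0.08 0.04 2.04 0.   1.07 0.14]
7.0 [-0.074  0.     0.14 ] ([-0.004, 0.0, -0.0], [0.0007, 0.0026, -0.003])
4.0 [-0.077  0.     0.13 ] ([-0.004, 0.0, -0.0], [0.0007, -0.0002, 0.0072])
2.0 [-0.079  0.     0.123] ([-0.004, 0.0, -0.0], [0.0007, -0.0018, 0.0141])
0.0 [-0.08   0.     0.116] ([-0.004, 0.0, -0.0], [0.0007, -0.0032, 0.0211])
-2.0 [-0.081  0.     0.109] ([-0.004, 0.0, -0.0], [0.0007, -0.0043, 0.0281])
```

View pics/scene8z.png

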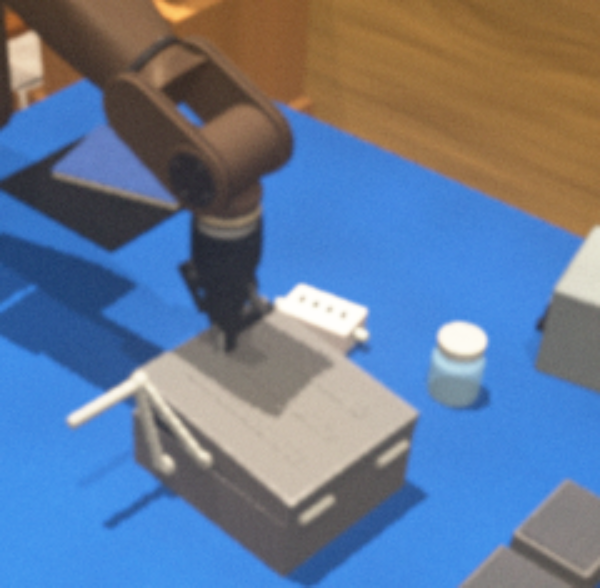

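Nearly closed, with the lid at about 6°. I'll ease down slowly and watch the force.

>>> {"fn": "arm_command", "kwargs": {"steps": [[[0,0,0],[0,-0.001,0.004],-1],[[0,0,0],[0,-0.001,0.008],-1],[[0,0,0],[0,-0.002,0.012],-1],[[0,0,0],[0,-0.002,0.016],-1],[[0,0,0],[0,-0.003,0.02],-1],[[0,0,0],[0,-0.003,0.02],-1]]}}

```text
time: 12.68
eef_pos: [0.4922, 0.1389, 0.1161]
tcp_rot: [0.729, 0.684, -0.002, -0.001]
contact_force: [-0.5, 0.4, 2.5]
opening: 0.004
```

>>> {"fn": "arm_command", "kwargs": {"steps": [[[0,0,0],[0,0,0.002],-1],[[0,0,0],[0,0,0.004],-1],[[0,0,0],[0,0,0.004],-1]]}}

```text
time: 13.05
eef_pos: [0.4924, 0.1389, 0.1159]
tcp_rot: [0.729, 0.685, -0.003, -0.002]
contact_force: [-10.7, -1.5, 21.6]
opening: 0.002
```

```bash
python3 - <<'E'
from plan import *
s=st(); snap('scene','scene9.png')
i=cv2.imread('pics/scene9.png')[90:275,265:465]; cv2.imwrite('pics/scene9z.png',cv2.resize(i,None,fx=3.2,fy=3.2))
E
```

```text
t 13.05 tcp [0.4924 0.1389 0.1159] grasp in case [-0.08   -0.0008  0.1349] F [-10.7  -1.5  21.6] T [-0.19  1.95 -0.02] open 0.002 q [ 0.08  0.06  2.06 -0.    1.03  0.14]
```

View pics/scene9z.png

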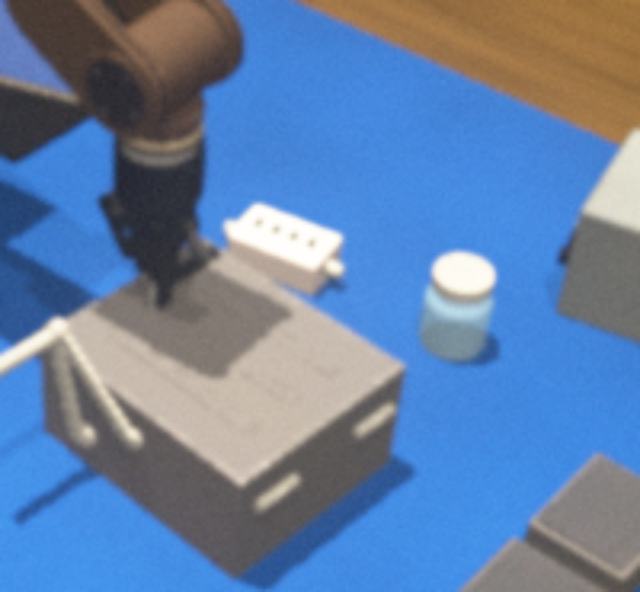

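The lid meets a firm stop at TCP z = 0.116, exactly where a shut lid's face should be, at 22 N. I'll retreat straight up, then away from the case.

>>> {"fn": "arm_command", "kwargs": {"steps": [[[0,0,0],[0,0,-0.01],-1],[[0,0,0],[0,0,-0.04],-1],[[0,0,0],[0,0,-0.09],-1],[[0,0,0],[0,0,-0.14],-1],[[0,0,0],[0,0,-0.19],-1],[[0,0,0],[0,-0.03,-0.22],-1],[[0,0,0],[0,-0.03,-0.22],-1],[[0,0,0],[0,-0.03,-0.22],-1]]}}

```text
time: 14.1
eef_pos: [0.4639, 0.1408, 0.3345]
tcp_rot: [0.729, 0.685, -0.003, -0.002]
contact_force: [0.4, 0.0, -0.9]
opening: 0.002
```

```bash
python3 - <<'E'
from plan import *
s=st(); _,cs=snap('scene','scene10.png'); _,ct=snap('top','top10.png')
W=lambda P: RC.apply(P)+OC
A=[lidpt(.24,.1,.036,0),lidpt(.24,-.1,.036,0),lidpt(0,-.1,.036,0)]
for nm,c,(x0,y0,w,h,sc) in (('scene',cs,(265,110,200,175,3.2)),('top',ct,(120,140,190,150,4))):
    im=c['frame'][:,:,::-1][y0:y0+h,x0:x0+w]; im=cv2.resize(im,None,fx=sc,fy=sc)
    for u,v in proj(c,W(A)): cv2.drawMarker(im,(int((u-x0)*sc),int((v-y0)*sc)),(0,0,255),cv2.MARKER_CROSS,12,1)
    cv2.imwrite(f'pics/{nm}10z.png',im)
E
```

```text
t 14.1 tcp [0.4639 0.1408 0.3345] grasp in case [-0.1086 -0.0006  0.3535] F [ 0.4  0.  -0.9] T [ 0.01 -0.03 -0.03] open 0.002 q [ 0.09 -0.2   1.9  -0.    1.46  0.15]
```

View pics/scene10z.png

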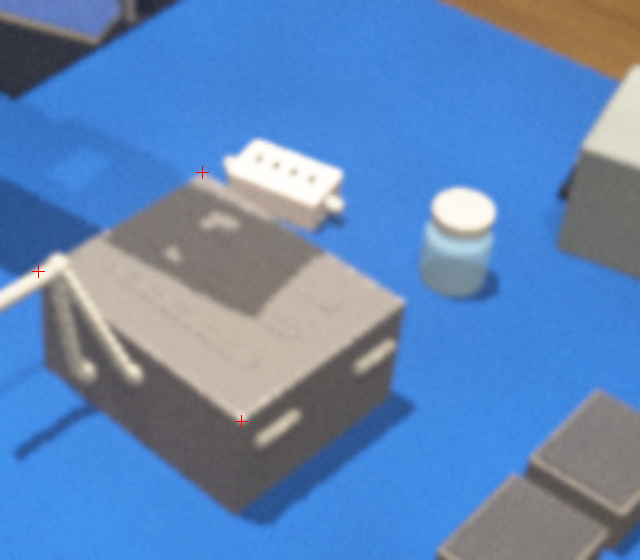

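View pics/top10z.png

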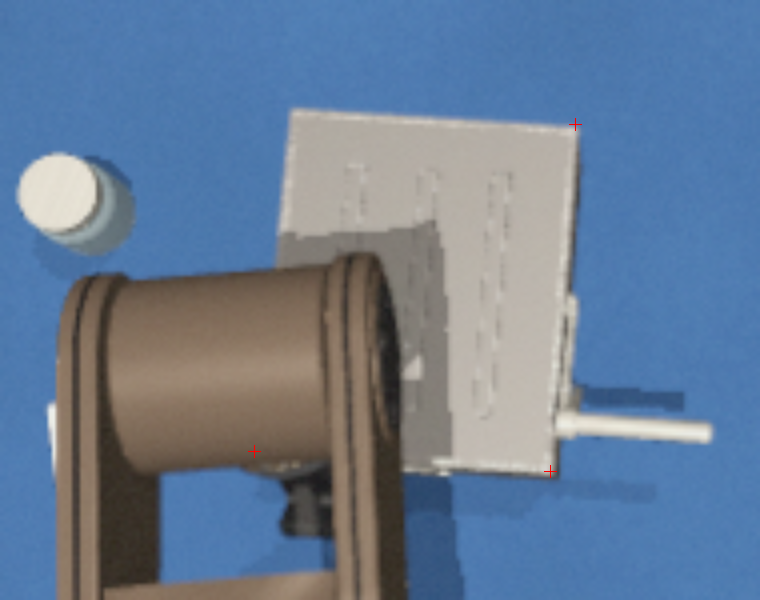

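The lid's rear-right and front-right corners lie within about 2 px of the shut-lid prediction, and no gap shows. The bar is up at (58,260), and the jar and attenuator look undisturbed. I'll hand in.

```bash
python3 - <<'E'
from h import *
print(np.abs(get_state()['dq']).max(), get_state()['contact_force']); print(sign_off())
E
```

```text
0.007056227686315359 [ 0.63404851 -0.53650752  0.35254198]
the job is handed in; nothing more can be done
None
```

The lid is shut and the job is handed in, at about 14 s of the 58 s allowed; sign_off reports no verdict, so success rests on my own checks.

**What I did:**
- I gripped the cross-bar and swung it up and to the front, to about 1.15 rad.
- I let go of the stay with the lid about 45° closed, then eased the lid shut with closed fingers on its outer face, following its arc. This was a press from above; I did not grip the lid.
- I backed off to about 0.22 m above the lid.

**Last checks:**
- **Lid shut:** it met a firm stop at fingertip height 0.116 m, the height a shut lid's face should have. After I backed off, three of its corners showed within about 2 px of the shut position, with no gap in view.
- **Speed and force:** I moved the lid at roughly 0.2–0.4 rad/s, far below the slam limit. The highest force I read was about 24 N, pressing at the stop.
- **Stay folded:** about 1.17 rad when I let it go. Afterwards I only confirmed by eye that it is still folded.
- **Robot clear:** the wrist force read below 1 N.
- **Bystanders:** the jar and attenuator look undisturbed. I did not look at the meter again; the arm never went near it.

**What disagreed:**
- While folding, the grip point ran up to 10 mm outside the stay's calculated circle. I put this down to the bar shifting in the pads or the arm giving slightly, and it had no visible effect.
- The lid-angle fit after I released the stay was off by up to 4 px at one corner, so the 45° is approximate.

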